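Clamp the brass noodle die for cleaning

ROBOT

A 6-joint arm with a two-finger parallel gripper is mounted at the origin on the work surface. World frame = base frame: x ahead of the robot, y to its left, z up, the work surface at z = 0. Lengths are in m, angles in rad, forces in N, time in s.
With the tool pointing down it reaches from about 0.25 to 0.775 m from the base axis. Payload 4 kg.
Tool frame: the origin (TCP) lies at the centre of the arm's flange, where the gripper is bolted on; the fingertips stand 199 mm ahead of it and the grasp point (between the pads) lies 180 mm ahead of it (robot.tcp_to_tips is the z of the fingertips in the tool frame, in m); z points along the fingers, y is the line along which they close (so a half turn about z gives the same grasp; the last joint's range is limited). The gripper opens to 94 mm and grips with 3 to 60 N. Pads are 16 mm wide; open, the fingers measure 119 mm over their backs; the gripper's body (75 mm by 177 mm) begins 78 mm behind the grasp point.
Start: joints at [1.084, 0.087, 1.371, -0, 1.684, -0.103], TCP at [0.206, 0.51, 0.405] pointing down, gripper open.
Joint ranges: [-3.1, 3.1], [-0.76, 2.03], [0.27, 2.55], [-1.08, 4.22], [0.17, 2.65], [-2.57, 2.57]. Speed limits (rad/s): [2.79, 2.79, 3.14, 3.14, 3.14, 3.14].

INTERFACE

Orientations are given as [roll, pitch, yaw] about the fixed x, y, z axes, in that order (R = Rz(yaw) Ry(pitch) Rx(roll)).
In Python, from bench import robot gives the robot as it stands.
- The arm moves only by the tool play_rows, never from a script. Its arguments are lists of equal length, an entry for each row: "translation": the shift along the tool's x, y, z scaled (see below), a list of three; "twist": the turn, a rotation vector about the tool's x, y, z scaled (see below), a list of three; "gripper": the opening, from -1 (shut) to 1 (fully open). A call has 1 to 8 rows; each row shifts and turns the commanded pose from where the row before left it, along the tool's axes as they then stand; what a row does not reach is not made up. The controller multiplies each number of a shift by 0.04 m and each number of a turn by 0.1 rad. A row lasts 1/10 s, in which the tool goes at most 50 mm and 8.59 degrees, less where a joint would pass 70% of its speed; a pose out of reach is approached as far as the arm can. A call with a number of a shift or a turn outside -1 to 1 is refused whole. A call with a gripper value outside its range is refused whole. The fingers move at their own pace and stop on an object; the grip force is fixed at half the most. Time passes only in rows, so rows that do not move let the fingers close. It gives the time, the measured TCP pose, the force, the opening and the grip force at its end, in the units of the state.
- robot.get_obs(): the state, without advancing time (a new reading comes with each control period).
- robot.snapshot(name): name is "scene" or "top" or "wrist"; returns the picture (384x512x3 uint8, red, green, blue); there is no depth.
- robot.camera_model(name): a dict with "camera_matrix" (3x3 intrinsics, pixels), "rvec" (rotation vector, rad) and "tvec" (3), from world to camera coordinates, as OpenCV has them. Camera axes: x right, y down, z forward; pixel columns grow to the right and rows downward; lengths in m; the calibration is good to about 2 mm. A picture is of the moment at which its call begins: read the wrist's pose just before it. camera_model takes no time and is no camera call; for the wrist camera it gives the pose at the moment of the call.
- robot.close_job(): hands the job in; it is judged then, once.
Trained networks look in the newest picture that a camera, given by its name, has taken for a name from the list of things; names that differ only in an ending like _2 or _b are one class to them, and where a whole thing is asked for, a point or a joint stands for the part that bears it (a point fixed in the world has none). Each returns a list of dicts, best first, with "score" (0 to 1); they miss things now and then, are a little off and sometimes report something else, mostly with a low value. They report only what shows in the picture. A call takes as long as a camera call. They do not tell look-alikes from the thing itself.
- robot.recognise(name, camera): "centre" ([x, y, z] in m, in world coordinates, good to about 4 mm: the middle of the surface that is visible of it).
- robot.spot_point(name, camera): "centre" ([x, y, z] in m, in world coordinates, good to about 4 mm: a listed point, or the origin of a listed thing).
The state is a dict: "time": time; "joint_positions": joint angles; "qvel": joint speeds; "joint_torque": joint torques, N m; "tool_pos": TCP position; "ee_rot": TCP orientation; "wrist_force": force on the tool from outside, world axes, zero at the start; "wrist_torque": the same for the moment, N m; "width": finger opening in m; "finger_force": force on a finger pad.
Only numpy, scipy, OpenCV 4.12 (cv2) and the standard library are available. Lean on these libraries where they do the work, as an engineer would, in place of code of your own. Each camera call takes 0.05 s, during which the arm holds its last target. There are 200 camera calls.

TASK

Stand the brass noodle die upright on the round rubber seat between the open jaws of the green bench clamp, let go of it, then squeeze the clamp's two orange handles together until the resistance gives and the clamp snaps shut and holds the die. Leave the white plastic die standing where it is.

Things in the scene. Friction and masses are not known exactly. Their poses are not given: they have to be found in the camera images.
- brass_die_center (a point): Centre of the loose, upright brass extruder die, 0.4 kg, 62 mm tall; this point is on its axis, half-way up, own z up. Round: foot 40 mm in diameter up to 24 mm (bottom edge bevelled 5 mm), then a neck 30 mm in diameter from 27 mm to the top. Take the neck about 17 mm above this point, so that the fingers stay above the clamp's jaws.
- white_die_center (a point): Bystander to leave alone: a white plastic die, same shape and size, 0.09 kg; this point is on its axis, half-way up, own z up.
- clamp: Green bolted-down clamp. Origin on the bench under the seat's centre, z up. Seat: black rubber disc 46 mm across, top at z = 12 mm (a seated die's centre: z = 43). Steel arms and black V jaws beside it (|y|) reach z = 32, leave 8 mm round a die's foot when open and centre it on closing. Hinge pins at x = 70, z to 37. Two orange handles at x = -45 to -120, z = 18 to 50, either side of the x axis.
- left_arm (a joint): Arm angle (rad), 0 open, growing as handles close; arms are geared, mirror-wise. Squeeze both handles along the clamp's y at x = -85, z = 38 mm: 63 mm over their outsides open, 20 shut. They lift a steel tumbler behind (x = 150, to z = 100) over its top: up to 9 N per handle, peak near 0.04; past 0.09 it gives and pulls shut by itself. Rests at about 0.145 on the seated die, 0.154 empty.
Mind the look-alikes: they are no part of the job. Of the things like the part that bears brass_die_center, leave any that is red; of the rest the larger one is meant.

How it is judged:
On the way, in this order (a step that is already met when the one before it is completed fails the run):
1. the brass die stands on the seat between the open jaws, let go (horizontal distance between brass_die_center and clamp below 0.015 m and z of brass_die_center in the frame of clamp below 0.047 m and angle between brass_die_center's own z axis and vertical below 0.17 rad and contact force between the fingers and brass_die below 0.1 N and value of joint left_arm below 0.06 rad), for 0.2 s.
2. the handles are squeezed past the point where they give (value of joint left_arm above 0.11 rad), for 0.2 s.
At the end, for the whole second after the job is handed in: The clamp has snapped shut (left_arm above 0.115 rad) and holds the brass die, which stands on the seat upright to within 10 degrees, its axis within 12 mm of the seat's centre and its centre less than 47 mm above the clamp's origin, at rest (value of joint left_arm above 0.115 rad and horizontal distance between brass_die_center and clamp below 0.012 m and z of brass_die_center in the frame of clamp below 0.047 m and angle between brass_die_center's own z axis and vertical below 0.17 rad and linear speed of brass_die below 0.02 m/s); the robot touches nothing.
It fails at once if the white die is moved by more than 20 mm (distance of white_die_center from where it was at the start of the episode above 0.02 m).
It also fails if it takes over 58 s, if anything falls off the work surface, if the arm or the gripper's body presses on something with over 40 N, if the wrist force passes 120 N, or if a joint passes its speed limit or range.

## Working session

There is one attempt and no reset: what is moved stays moved. The work goes in short steps, Python scripts to look and compute and a tool call to move; the robot and the scene stay as the last step left them, time stands still between calls to the robot, and variables do not carry over. Pictures are saved under pics/ and viewed, at most 10 in all, crops included, and the job is handed in when it is done.

Besides the shell and the picture viewer there is one more tool, called after "Request:" as name(argument=value, ...), one argument or row to a line, values as JSON. play_rows: Moves the arm, as the interface text tells. Its arguments: {"type":"object","properties":{"translation":{"type":"array","items":{"type":"array","items":{"type":"number","minimum":-1,"maximum":1}}},"twist":{"type":"array","items":{"type":"array","items":{"type":"number","minimum":-1,"maximum":1}}},"gripper":{"type":"array","items":{"type":"number"}}},"required":["translation","twist","gripper"]}

```bash
mkdir -p pics
python3 - <<'E'
from bench import robot
import cv2,numpy as np
a=robot.snapshot("scene");b=robot.snapshot("top")
cv2.imwrite("pics/s1.png",cv2.cvtColor(a,cv2.COLOR_RGB2BGR))
cv2.imwrite("pics/t1.png",cv2.cvtColor(b,cv2.COLOR_RGB2BGR))
for cam in("scene","top"):
  m=robot.camera_model(cam);
  for n in("brass_die_center","white_die_center","clamp"):
    for r in robot.spot_point(n,cam):
      p=cv2.projectPoints(np.array([r["centre"]],float),np.array(m["rvec"]),np.array(m["tvec"]),np.array(m["camera_matrix"]),None)[0].ravel()
      print(cam,n,round(r["score"],2),np.round(r["centre"],3),p.round())
o=robot.get_obs();print(o["time"],o["tool_pos"],o["ee_rot"],o["width"])
E
```

```text
scene brass_die_center 0.87 [ 0.476 -0.182  0.026] [192. 226.]
scene brass_die_center 0.82 [ 0.404 -0.195  0.023] [158. 215.]
scene brass_die_center 0.77 [ 0.566 -0.158  0.027] [240. 241.]
scene white_die_center 0.89 [ 0.561 -0.305  0.028] [183. 307.]
scene clamp 0.65 [ 0.562  0.002 -0.002] [283. 191.]
top brass_die_center 0.79 [ 0.479 -0.185  0.028] [304. 225.]
top brass_die_center 0.53 [ 0.564 -0.157  0.036] [290. 182.]
top brass_die_center 0.49 [ 0.404 -0.198  0.022] [310. 263.]
top clamp 0.73 [0.562 0.009 0.001] [207. 184.]
0.4 [0.20593069 0.50996841 0.40451163] [-3.14130917e+00 -4.34770216e-05  2.75780693e+00] 0.09393632886898223
```

View pics/s1.png

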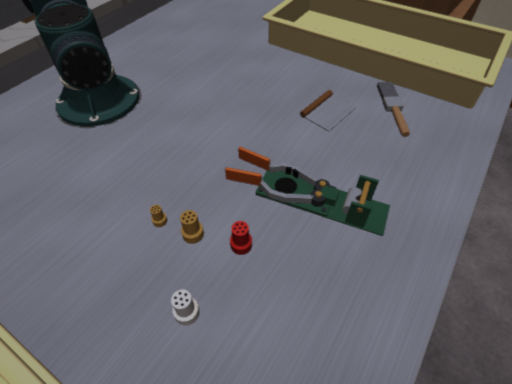

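View pics/t1.png

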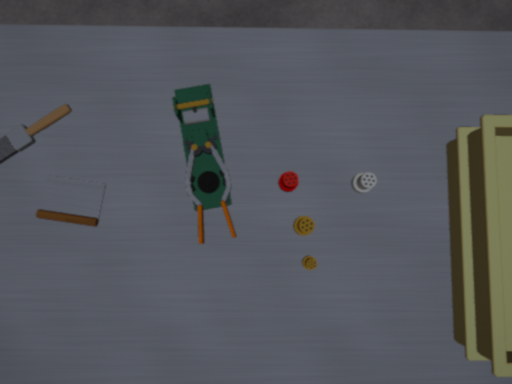

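Scene picture: the large brass die is at (192,226), the small brass one at (158,215), the red one at (240,241) and the white one at (183,307). In the top picture these are (304,225), (310,263), (290,182) and (365,182). Red is excluded and the larger of the rest is meant, so I choose (192,226) scene / (304,225) top. The clamp seat is at top (208,182), with handles at (201,224) and (229,219).

```bash
cat > h.py <<'E'
from bench import robot
import cv2,numpy as np
from scipy.spatial.transform import Rotation as R
def cam(n):
    m=robot.camera_model(n); return [np.array(m[k],float) for k in("camera_matrix","rvec","tvec")]
def ray(c,px,z):
    K,r,t=c; Rm=cv2.Rodrigues(r)[0]; o=-Rm.T@t.ravel()
    d=(Rm.T@np.linalg.inv(K)@np.c_[np.atleast_2d(px),np.ones(len(np.atleast_2d(px)))].T).T
    return o+d*((z-o[2])/d[:,2])[:,None]
def proj(c,P):
    return cv2.projectPoints(np.atleast_2d(np.array(P,float)),c[1],c[2],c[0],None)[0].reshape(-1,2)
def snap(n,f):
    a=robot.snapshot(n); cv2.imwrite("pics/"+f,cv2.cvtColor(a,cv2.COLOR_RGB2BGR)); return a
def delta(target,yaw=None):
    "shift in tool axes (units .04 m) and z-turn (units .1 rad) from measured pose"
    o=robot.get_obs(); Rt=R.from_euler("xyz",o["ee_rot"])
    print("t",o["time"],"tcp",np.round(o["tool_pos"],4),"rpy",np.round(o["ee_rot"],4),"w",round(o["width"],4),"q",np.round(o["joint_positions"],2))
    print("shift units",np.round(Rt.inv().apply(np.array(target)-o["tool_pos"])/.04,3))
    if yaw is not None:
        print("twist units",np.round((Rt.inv()*R.from_euler("xyz",[np.pi,0,yaw])).as_rotvec()/.1,3))
E
python3 - <<'E'
from h import *
c=cam("top");a=cv2.imread("pics/t1.png");hsv=cv2.cvtColor(a,cv2.COLOR_BGR2HSV)
m=cv2.inRange(hsv,(5,170,120),(16,255,255));m[:, :170]=0;m[:,260:]=0;m[:190]=0
n,l,s,ce=cv2.connectedComponentsWithStats(m)
for i in range(1,n):
  if s[i,4]>20:
    pts=np.argwhere(l==i)[:,::-1].astype(float); W=ray(c,pts,.05)[:,:2]; mu=W.mean(0); v=np.linalg.svd(W-mu)[2][0] if len(W)<2000 else 0
    print("handle",s[i],mu.round(4),v.round(3))
for nme,x0,y0,x1,y1 in(("crop",270,160,390,285),):
  cv2.imwrite("pics/c1.png",cv2.resize(np.hstack([a[155:285,270:390],a[130:260,160:260]]),None,fx=3,fy=3))
print(ray(c,[(304,225)],.062),ray(c,[(208,182)],.012),c)
delta([.477,-.184,.31],None)
E
```

```text
handle [222 202  12  35  80] [ 0.4905 -0.0358] [-0.949 -0.315]
handle [198 206   3  37  80] [0.4812 0.0176] [-0.999 -0.033]
[[ 0.47823462 -0.18057253  0.062     ]] [[0.56456669 0.00629865 0.012     ]] [array([[397.5699904 ,   0.        , 255.1361087 ],
       [  0.        , 397.5699904 , 194.53160483],
       [  0.        ,   0.        ,   1.        ]]), array([ 2.19017024, -2.17744926,  0.11783621]), array([-0.09199261,  0.53807143,  0.76465504])]
t 0.4 tcp [0.2059 0.51   0.4045] rpy [-3.1413 -0.      2.7578] w 0.0939 q [ 1.08  0.09  1.37  0.    1.68 -0.1 ]
shift units [-12.78  -13.549   2.366]
```

View pics/c1.png

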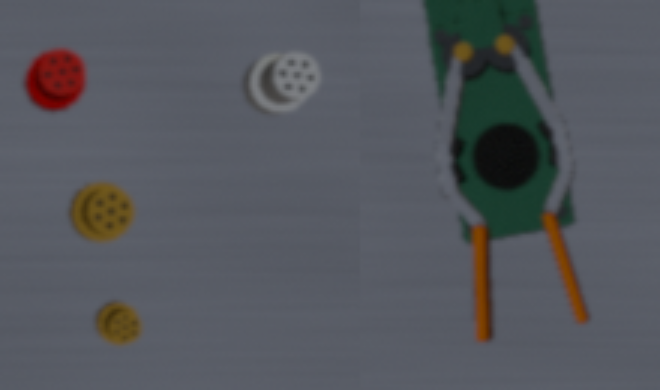

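The crop confirms the choice: the large brass die at left (105,211) is clearly larger than the small one at (120,323), and neither is red. The clamp is open, with its x axis about 10.5° from world x.

Request:
play_rows(
  translation=[
    [-0.8,-0.85,0],
    [-0.8,-0.85,0],
    [-0.8,-0.85,0],
    [-0.8,-0.85,0],
    [-0.8,-0.85,0],
    [-0.8,-0.85,0],
    [-0.8,-0.85,0],
    [-0.8,-0.85,0],
  ],
  twist=[
    [0,0,0],
    [0,0,0],
    [0,0,0],
    [0,0,0],
    [0,0,0],
    [0,0,0],
    [0,0,0],
    [0,0,0],
  ],
  gripper=[1,1,1,1,1,1,1,1],
)

```text
time: 1.2
tool_pos: [0.3414, 0.1602, 0.405]
ee_rot: [3.141, 0.001, 2.758]
wrist_force: [1.5, -0.9, 0.8]
width: 0.0939
finger_force: 0.0
```

Request:
play_rows(
  translation=[
    [-0.8,-0.85,0],
    [-0.8,-0.85,0],
    [-0.8,-0.85,0],
    [-0.8,-0.85,0],
    [-0.8,-0.85,0],
    [-0.8,-0.85,0],
    [-0.8,-0.85,0],
    [-0.8,-0.85,0],
  ],
  twist=[
    [0,0,0],
    [0,0,0],
    [0,0,0],
    [0,0,0],
    [0,0,0],
    [0,0,0],
    [0,0,0],
    [0,0,0],
  ],
  gripper=[1,1,1,1,1,1,1,1],
)

```text
time: 2.0
tool_pos: [0.4772, -0.1882, 0.4048]
ee_rot: [3.141, 0.001, 2.757]
wrist_force: [1.0, 0.4, -0.0]
width: 0.0941
finger_force: 0.0
```

Request:
play_rows(
  translation=[
    [0,0,0],
    [0,0,0],
    [0,0,0],
    [0,0,0],
    [0,0,0],
    [0,0,0],
    [0,0,0],
    [0,0,0],
  ],
  twist=[
    [0,0,1],
    [0,0,1],
    [0,0,1],
    [0,0,1],
    [0,0,1],
    [0,0,1],
    [0,0,1],
    [0,0,1],
  ],
  gripper=[1,1,1,1,1,1,1,1],
)

```text
time: 2.8
tool_pos: [0.477, -0.1861, 0.4047]
ee_rot: [3.141, 0.0, 1.954]
wrist_force: [-0.1, 0.1, 0.6]
width: 0.0939
finger_force: 0.0
```

Request:
play_rows(
  translation=[
    [0,0,0],
    [0,0,0],
    [0,0,0],
    [0,0,0],
    [0,0,0],
    [0,0,0],
    [0,0,0],
    [0,0,0],
  ],
  twist=[
    [0,0,1],
    [0,0,1],
    [0,0,1],
    [0,0,1],
    [0,0,1],
    [0,0,1],
    [0,0,1],
    [0,0,1],
  ],
  gripper=[1,1,1,1,1,1,1,1],
)

```text
time: 3.6
tool_pos: [0.477, -0.1862, 0.4047]
ee_rot: [3.141, -0.0, 1.154]
wrist_force: [-1.3, 0.1, -0.5]
width: 0.0936
finger_force: 0.0
```

Request:
play_rows(
  translation=[
    [0,0,0],
    [0,0,0],
    [0,0,0],
    [0,0,0],
    [0,0,0],
    [0,0,0],
    [0,0,0],
    [0,0,0],
  ],
  twist=[
    [0,0,1],
    [0,0,1],
    [0,0,1],
    [0,0,1],
    [0,0,1],
    [0,0,1],
    [0,0,1],
    [0,0,1],
  ],
  gripper=[1,1,1,1,1,1,1,1],
)

```text
time: 4.4
tool_pos: [0.477, -0.1861, 0.4047]
ee_rot: [-3.142, -0.0, 0.354]
wrist_force: [-0.6, -0.4, -0.7]
width: 0.094
finger_force: 0.0
```

Request:
play_rows(
  translation=[
    [0,0,0],
    [0,0,0],
    [0,0,0],
  ],
  twist=[
    [0,0,1],
    [0,0,0.7],
    [0,0,0],
  ],
  gripper=[1,1,1],
)

```text
time: 4.7
tool_pos: [0.477, -0.1862, 0.4047]
ee_rot: [-3.142, -0.0, 0.188]
wrist_force: [0.5, -0.4, -0.7]
width: 0.0944
finger_force: 0.0
```

Run:
```python
from h import *
delta([.477,-.184,.405],.184)
c=cam("wrist");snap("wrist","w1.png")
for n in("brass_die_center","clamp","white_die_center"):
  for r in robot.spot_point(n,"wrist"): print(n,round(r["score"],2),np.round(r["centre"],4),proj(c,r["centre"]).round())
```

```text
t 4.7 tcp [ 0.477  -0.1862  0.4047] rpy [-3.1415e+00 -1.0000e-04  1.8790e-01] w 0.0944 q [-0.48  0.    1.46  0.    1.68  0.9 ]
shift units [ 0.011 -0.053 -0.008]
twist units [-0.001 -0.001  0.039]
brass_die_center 0.77 [ 0.4019 -0.1933  0.0274] [[248. 227.]]
brass_die_center 0.73 [ 0.5621 -0.1581  0.0297] [[243. 100.]]
brass_die_center 0.71 [ 0.4762 -0.1821  0.0375] [[249. 174.]]
clamp 0.66 [ 0.5597  0.0096 -0.0032] [[115.  77.]]
white_die_center 0.91 [ 0.5663 -0.3019  0.0306] [[360. 119.]]
```

View pics/w1.png

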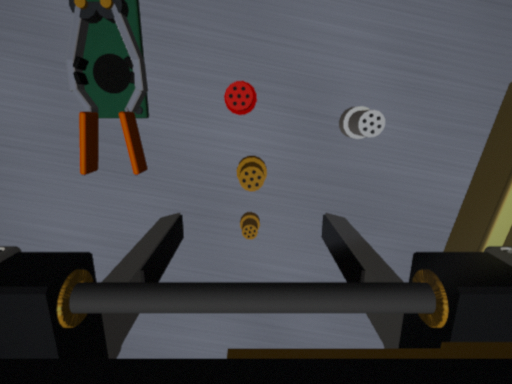

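The wrist view shows the large brass die with its neck top at about (251,178) and the small one at (250,230). The red one is at (240,97), the white one at (370,123) and the seat at (113,74). The fingers are symmetric about column 252.

Run:
```python
from h import *
c=cam("wrist");a=cv2.imread("pics/w1.png");hsv=cv2.cvtColor(a,cv2.COLOR_BGR2HSV)
print("neck",ray(c,[(251.5,178)],.062),"seat",ray(c,[(113.5,74)],.012))
print("foot of die c",proj(c,[[.477,-.184,0],[.477,-.184,.062],[.477,-.184,.024]]).round(1))
m=cv2.inRange(hsv,(5,150,100),(16,255,255));m[:,170:]=0;m[:100]=0;m[200:]=0
n,l,s,ce=cv2.connectedComponentsWithStats(m)
for i in range(1,n):
  if s[i,4]>50: print(s[i],ray(c,[ce[i]],.045).round(4))
v=a[60:330,60:420]; cv2.imwrite("pics/w1c.png",cv2.resize(a[60:210,60:320],None,fx=3,fy=3))
```

```text
neck [[ 0.47667282 -0.18467175  0.062     ]] seat [[0.56264355 0.00443104 0.012     ]]
foot of die c [[251.2 167.9]
 [251.  177.6]
 [251.1 171.3]]
[ 79 112   6  63 325] [[0.4787 0.0207 0.045 ]]
[119 112  20  63 352] [[ 0.4883 -0.0335  0.045 ]]
```

View pics/w1c.png

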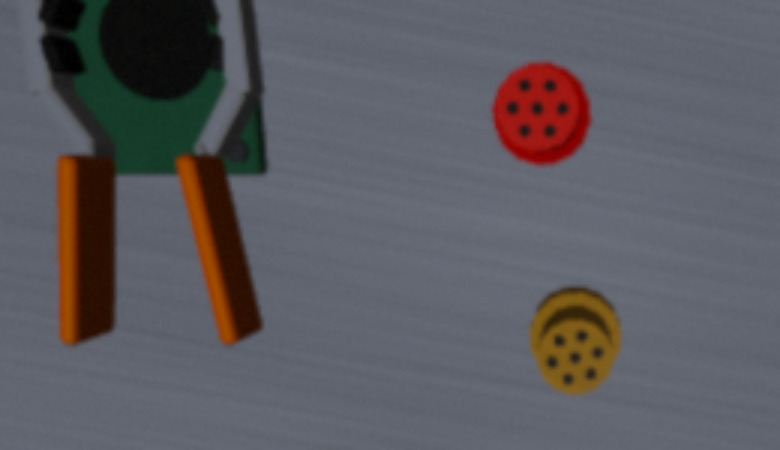

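Request:
play_rows(
  translation=[
    [0,-0.04,1],
    [0,0,1],
    [0,0,1],
    [0,0,0.7],
    [0,0,0.5],
    [0,0,0.2],
    [0,0,0],
    [0,0,0],
  ],
  twist=[
    [0,0,0],
    [0,0,0],
    [0,0,0],
    [0,0,0],
    [0,0,0],
    [0,0,0],
    [0,0,0],
    [0,0,0],
  ],
  gripper=[1,1,1,1,1,1,1,1],
)

```text
time: 5.7
tool_pos: [0.4772, -0.1848, 0.2299]
ee_rot: [3.14, -0.002, 0.188]
wrist_force: [-0.0, 0.8, -0.4]
width: 0.0943
finger_force: 0.0
```

Request:
play_rows(
  translation=[
    [0,0,0],
    [0,0,0],
    [0,0,0],
    [0,0,0],
    [0,0,0],
    [0,0,0],
    [0,0,0],
    [0,0,0],
  ],
  twist=[
    [0,0,0],
    [0,0,0],
    [0,0,0],
    [0,0,0],
    [0,0,0],
    [0,0,0],
    [0,0,0],
    [0,0,0],
  ],
  gripper=[-1,-1,-1,-1,-1,-1,-1,-1],
)

```text
time: 6.5
tool_pos: [0.4767, -0.1846, 0.2286]
ee_rot: [-3.141, 0.0, 0.188]
wrist_force: [-1.4, 0.1, -0.3]
width: 0.0332
finger_force: 0.0
```

Request:
play_rows(
  translation=[
    [0,0,0],
    [0,0,0],
    [0,0,0],
    [0,0,-0.6],
    [0,0,-0.9],
    [0,0,-0.9],
    [0,0,-0.6],
    [0,0,0],
  ],
  twist=[
    [0,0,0],
    [0,0,0],
    [0,0,0],
    [0,0,0],
    [0,0,0],
    [0,0,0],
    [0,0,0],
    [0,0,0],
  ],
  gripper=[-1,-1,-1,-1,-1,-1,-1,-1],
)

```text
time: 7.3
tool_pos: [0.4773, -0.1848, 0.3521]
ee_rot: [3.138, -0.006, 0.188]
wrist_force: [0.8, 0.2, -3.4]
width: 0.0298
finger_force: 30.0
```

Run:
```python
from h import *
c=cam("wrist");a=snap("wrist","w2.png")
delta([.563,.0055,.35],.187)
for r in robot.spot_point("clamp","wrist")+robot.spot_point("brass_die_center","wrist"): print(r)
# seat blob
```

```text
t 7.35 tcp [ 0.4769 -0.1846  0.3492] rpy [ 3.1405e+00 -1.8000e-03  1.8790e-01] w 0.0295 q [-0.48  0.02  1.55  0.    1.57  0.9 ]
shift units [ 3.003 -4.266 -0.018]
twist units [ 0.01  -0.018  0.009]
{'centre': [0.5643, 0.0077, -0.0022], 'score': 0.83}
{'centre': [0.479, -0.1855, 0.1599], 'score': 0.76}
{'centre': [0.563, -0.1574, 0.0314], 'score': 0.73}
```

Request:
play_rows(
  translation=[
    [0.5,-0.71,0],
    [0.5,-0.71,0],
    [0.5,-0.71,0],
    [0.5,-0.71,0],
    [0.5,-0.71,0],
    [0.5,-0.71,0],
    [0,0,0],
    [0,0,0],
  ],
  twist=[
    [0,0,0],
    [0,0,0],
    [0,0,0],
    [0,0,0],
    [0,0,0],
    [0,0,0],
    [0,0,0],
    [0,0,0],
  ],
  gripper=[-1,-1,-1,-1,-1,-1,-1,-1],
)

```text
time: 8.25
tool_pos: [0.5625, 0.0059, 0.3455]
ee_rot: [-3.141, 0.006, 0.19]
wrist_force: [-0.6, -0.0, -3.1]
width: 0.0294
finger_force: 30.0
```

Run:
```python
from h import *
delta([.563,.0055,.243],.187)
a=snap("wrist","w3.png");b=snap("top","t3.png")
cv2.imwrite("pics/v3.png",cv2.cvtColor(np.hstack([cv2.resize(a,None,fx=.75,fy=.75),cv2.resize(b[80:250,130:300],(288,288))]),cv2.COLOR_RGB2BGR))
```

```text
t 8.25 tcp [0.5625 0.0059 0.3455] rpy [-3.1405  0.0058  0.1896] w 0.0294 q [-0.09  0.14  1.43 -0.    1.58  1.29]
shift units [0.026 0.016 2.561]
twist units [-0.011  0.058  0.026]
```

View pics/v3.png

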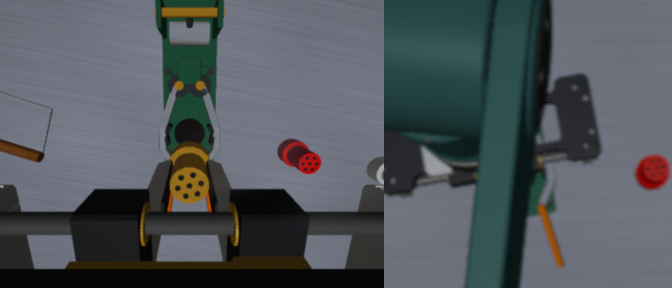

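The wrist view shows the clamp axis at about column 190, running vertically, with the held die centred on it (190,180). The seat lies behind the die, so lateral and yaw alignment are good.

Request:
play_rows(
  translation=[
    [0.02,0,0.8],
    [0,0,0.8],
    [0,0,0.5],
    [0,0,0.3],
    [0,0,0],
    [0,0,0],
  ],
  twist=[
    [0,0,0],
    [0,0,0],
    [0,0,0],
    [0,0,0],
    [0,0,0],
    [0,0,0],
  ],
  gripper=[-1,-1,-1,-1,-1,-1],
)

```text
time: 8.95
tool_pos: [0.5638, 0.0048, 0.2535]
ee_rot: [3.141, -0.001, 0.187]
wrist_force: [-0.1, 0.3, -4.0]
width: 0.0293
finger_force: 30.0
```

Run:
```python
from h import *
delta([.563,.0055,.2407],.187)
a=snap("scene","s4.png");b=snap("wrist","w4.png")
print(robot.spot_point("brass_die_center","scene"))
cv2.imwrite("pics/v4.png",cv2.cvtColor(np.hstack([cv2.resize(b,None,fx=.75,fy=.75),cv2.resize(a[120:240,220:340],(288,288))]),cv2.COLOR_RGB2BGR))
```

```text
t 8.95 tcp [0.5638 0.0048 0.2535] rpy [ 3.1413e+00 -1.3000e-03  1.8690e-01] w 0.0293 q [-0.09  0.19  1.56  0.    1.39  1.29]
shift units [-0.017 -0.021  0.32 ]
twist units [ 0.003 -0.013 -0.001]
[{'centre': [0.3991, -0.1965, 0.0225], 'score': 0.7}, {'centre': [0.5664, -0.1559, 0.0303], 'score': 0.65}, {'centre': [0.5621, 0.0113, 0.0545], 'score': 0.56}]
```

View pics/v4.png

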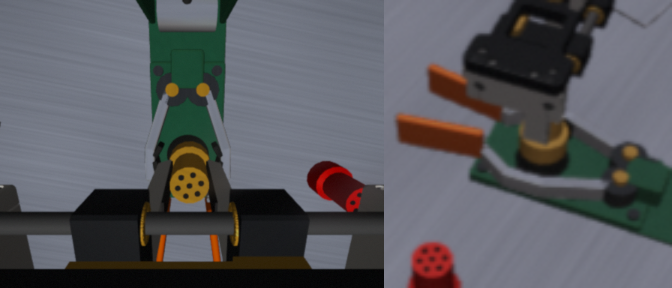

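The die hangs about 13 mm above the seat and is centred between the jaws in both views.

Request:
play_rows(
  translation=[
    [0,0,0.15],
    [0,0,0.12],
    [0,0,0.06],
    [0,0,0],
    [0,0,0],
  ],
  twist=[
    [0,0,0],
    [0,0,0],
    [0,0,0],
    [0,0,0],
    [0,0,0],
  ],
  gripper=[-1,-1,-1,-1,-1],
)

```text
time: 9.6
tool_pos: [0.5636, 0.0053, 0.2405]
ee_rot: [3.141, -0.0, 0.188]
wrist_force: [-3.2, -0.5, 2.9]
width: 0.0294
finger_force: 30.0
```

Request:
play_rows(
  translation=[
    [0,0,0],
    [0,0,0],
    [0,0,0],
    [0,0,0],
    [0,0,0],
    [0,0,0],
    [0,0,0],
    [0,0,0],
  ],
  twist=[
    [0,0,0],
    [0,0,0],
    [0,0,0],
    [0,0,0],
    [0,0,0],
    [0,0,0],
    [0,0,0],
    [0,0,0],
  ],
  gripper=[-0.2,-0.1,0,0.3,0.6,1,1,1],
)

```text
time: 10.4
tool_pos: [0.5636, 0.0054, 0.2395]
ee_rot: [-3.142, -0.0, 0.188]
wrist_force: [-1.1, 0.8, -0.2]
width: 0.0836
finger_force: 0.0
```

Request:
play_rows(
  translation=[
    [0,0,-0.5],
    [0,0,-0.9],
    [0,0,-0.9],
    [0,0,-0.7],
    [0,0,0],
  ],
  twist=[
    [0,0,0],
    [0,0,0],
    [0,0,0],
    [0,0,0],
    [0,0,0],
  ],
  gripper=[1,1,1,1,1],
)

```text
time: 10.9
tool_pos: [0.5644, 0.0053, 0.3652]
ee_rot: [3.139, -0.01, 0.188]
wrist_force: [0.5, -0.3, 0.1]
width: 0.0941
finger_force: 0.0
```

Request:
play_rows(
  translation=[
    [-0.7,0,0],
    [-0.7,0,0],
    [-0.7,0,0],
    [0,0,0],
    [0,0,0],
  ],
  twist=[
    [0,0,0],
    [0,0,0],
    [0,0,0],
    [0,0,0],
    [0,0,0],
  ],
  gripper=[1,1,1,1,1],
)

```text
time: 11.4
tool_pos: [0.4808, -0.0103, 0.3586]
ee_rot: [-3.141, 0.0, 0.187]
wrist_force: [0.2, -0.9, -0.2]
width: 0.0942
finger_force: 0.0
```

Run:
```python
from h import *
s=np.array([.5635,.0055,0]);u=np.array([np.cos(.187),np.sin(.187),0])
delta(s-.085*u+[0,0,.218],.187)
c=cam("wrist");a=snap("scene","s5.png");b=snap("wrist","w5.png")
print(robot.spot_point("brass_die_center","wrist"),robot.spot_point("clamp","wrist"))
hsv=cv2.cvtColor(b,cv2.COLOR_RGB2HSV)
cv2.imwrite("pics/v5.png",cv2.cvtColor(np.hstack([cv2.resize(b,None,fx=.75,fy=.75),cv2.resize(a[120:240,220:340],(288,288))]),cv2.COLOR_RGB2BGR))
```

```text
t 11.4 tcp [ 0.4808 -0.0103  0.3586] rpy [-3.1411e+00  4.0000e-04  1.8740e-01] w 0.0942 q [-0.14 -0.05  1.6   0.    1.59  1.24]
shift units [-1.800e-02 -2.000e-03  3.515e+00]
twist units [-0.005  0.004  0.004]
[{'centre': [0.4037, -0.1952, 0.0255], 'score': 0.83}, {'centre': [0.5624, 0.0061, 0.046], 'score': 0.71}, {'centre': [0.5627, -0.1581, 0.0305], 'score': 0.57}] []
```

View pics/v5.png

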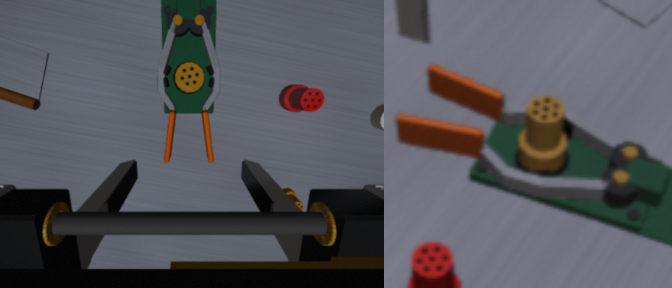

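The die stands upright on the seat at (189,77) between the open jaws. The handles at (169,137) and (208,137) lie symmetrically between the finger columns, so I descend and squeeze.

Request:
play_rows(
  translation=[
    [0,0,0.9],
    [0,0,0.9],
    [0,0,0.8],
    [0,0,0.6],
    [0,0,0.3],
    [0,0,0],
    [0,0,0],
  ],
  twist=[
    [0,0,0],
    [0,0,0],
    [0,0,0],
    [0,0,0],
    [0,0,0],
    [0,0,0],
    [0,0,0],
  ],
  gripper=[1,1,1,1,1,1,1],
)

```text
time: 12.3
tool_pos: [0.4818, -0.0103, 0.2204]
ee_rot: [3.141, -0.001, 0.188]
wrist_force: [0.5, 0.3, 0.5]
width: 0.094
finger_force: 0.0
```

Request:
play_rows(
  translation=[
    [0,0,0],
    [0,0,0],
    [0,0,0],
    [0,0,0],
    [0,0,0],
    [0,0,0],
    [0,0,0],
    [0,0,0],
  ],
  twist=[
    [0,0,0],
    [0,0,0],
    [0,0,0],
    [0,0,0],
    [0,0,0],
    [0,0,0],
    [0,0,0],
    [0,0,0],
  ],
  gripper=[0.6,0.5,0.4,0.3,0.2,0.1,0,-0.1],
)

```text
time: 13.1
tool_pos: [0.4808, -0.0098, 0.2199]
ee_rot: [-3.14, 0.001, 0.188]
wrist_force: [-2.2, 4.3, 4.2]
width: 0.0435
finger_force: 2.6
```

Request:
play_rows(
  translation=[
    [0,0,0],
    [0,0,0],
    [0,0,0],
    [0,0,0],
    [0,0,0],
    [0,0,0],
    [0,0,0],
    [0,0,0],
  ],
  twist=[
    [0,0,0],
    [0,0,0],
    [0,0,0],
    [0,0,0],
    [0,0,0],
    [0,0,0],
    [0,0,0],
    [0,0,0],
  ],
  gripper=[-0.2,-0.3,-0.4,-0.5,-0.6,-0.7,-0.8,-0.8],
)

```text
time: 13.9
tool_pos: [0.4809, -0.0098, 0.2191]
ee_rot: [-3.14, 0.0, 0.188]
wrist_force: [-0.8, 5.8, -1.2]
width: 0.0165
finger_force: 30.0
```

Request:
play_rows(
  translation=[
    [0,0,0],
    [0,0,0],
    [0,0,0],
    [0,0,0],
    [0,0,0],
    [0,0,0],
    [0,0,0],
    [0,0,0],
  ],
  twist=[
    [0,0,0],
    [0,0,0],
    [0,0,0],
    [0,0,0],
    [0,0,0],
    [0,0,0],
    [0,0,0],
    [0,0,0],
  ],
  gripper=[-0.8,-0.8,-0.4,0,0.3,0.6,1,1],
)

```text
time: 14.7
tool_pos: [0.4811, -0.0104, 0.2195]
ee_rot: [3.141, -0.0, 0.188]
wrist_force: [-0.4, 0.7, 0.3]
width: 0.0606
finger_force: 0.0
```

Request:
play_rows(
  translation=[
    [0,0,0],
    [0,0,0],
    [0,0,-0.5],
    [0,0,-0.9],
    [0,0,-0.9],
    [0,0,-0.9],
    [0,0,-0.4],
    [0,0,0],
  ],
  twist=[
    [0,0,0],
    [0,0,0],
    [0,0,0],
    [0,0,0],
    [0,0,0],
    [0,0,0],
    [0,0,0],
    [0,0,0],
  ],
  gripper=[1,1,1,1,1,1,1,1],
)

```text
time: 15.5
tool_pos: [0.4816, -0.0104, 0.367]
ee_rot: [3.139, -0.007, 0.188]
wrist_force: [0.3, 0.6, -0.9]
width: 0.0936
finger_force: 0.0
```

Run:
```python
from h import *
a=snap("scene","s6.png");b=snap("wrist","w6.png")
print(robot.spot_point("brass_die_center","wrist"))
cv2.imwrite("pics/v6.png",cv2.cvtColor(np.hstack([cv2.resize(b,None,fx=.75,fy=.75),cv2.resize(a[120:240,220:340],(288,288))]),cv2.COLOR_RGB2BGR))
```

```text
[{'centre': [0.5643, 0.0074, 0.0458], 'score': 0.98}, {'centre': [0.4041, -0.1954, 0.025], 'score': 0.51}]
```

View pics/v6.png

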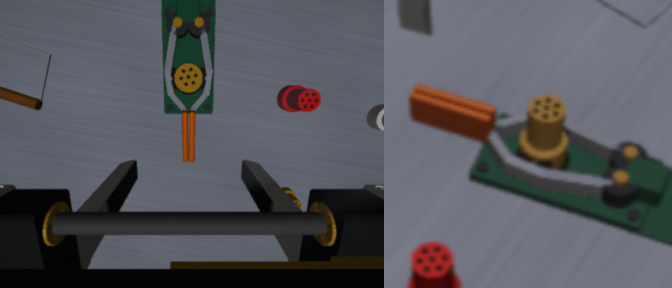

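Both handles are together at (188,137), the jaws are closed on the die at (188,77), the die is upright and its top has not moved. The gripper is clear.

```bash
python3 -c "
from bench import robot
print(robot.close_job())"
```

```text
the job is handed in; nothing more can be done
None
```

The brass die stands upright on the seat with the clamp snapped shut on it, the white die was left untouched, and I handed the job in at about 15.7 s; the hand-in call returned no verdict.

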